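# Set the preset code on the LED driver tester and switch its output on

## Task

Set the light-grey LED driver tester to preset 2-3-5, reading the thumbwheels from left to right as seen from the robot: the middle wheel already stands at 3 and must stay there, so roll the left wheel to 2 and the right wheel to 5, each figure centred on top, pressing the wheels gently (never more than 18 N). Only when the code is set, throw the red-tipped output lever fully over, away from the robot, and let go; leave everything else on the bench where it is.

Things in the scene. Friction and masses are not known exactly. Their poses are not given: they have to be found in the camera images.
- tester: light-grey bench tester fixed to the table, 200 (x) by 320 (y) by 70 mm high, blue front towards the robot; origin under its centre, x away from the robot, y left, z up. On its flat top, at x = -30 mm: three thumbwheels at y = +105, +50, -5 mm and a lever at y = -115 mm.
- faces (a point): faces of every wheel (this point: the tester's top, beside the middle wheel, as slot_b): wheels of 24 mm radius, 16 mm wide, level axle along tester y, only the crown out of the case. Six faces 60 degrees apart with pips and colours: 1 brown, 2 red, 3 orange, 4 yellow, 5 green, 6 blue. The figure set is the face uppermost, centred between the two black index lines.
- wheel_a (a joint): angle (rad) of the left thumbwheel. Figure n is centred on top at (n-1)*1.0472; end stops at -0.3 and 5.54. It grows as the crown moves along tester +x (away from the robot), by travel/0.024 when nothing slips. No clicks: it stays where left; about 3.3 N at the rim turns it. To be set to figure 2 (1.047). It starts anywhere from about 2.1 to 3.3.
- wheel_b (a joint): angle (rad) of the middle thumbwheel. Figure n is centred on top at (n-1)*1.0472; end stops at -0.3 and 5.54. It grows as the crown moves along tester +x (away from the robot), by travel/0.024 when nothing slips. No clicks: it stays where left; about 3.3 N at the rim turns it. It already stands at figure 3 (2.094): leave it.
- wheel_c (a joint): angle (rad) of the right thumbwheel. Figure n is centred on top at (n-1)*1.0472; end stops at -0.3 and 5.54. It grows as the crown moves along tester +x (away from the robot), by travel/0.024 when nothing slips. No clicks: it stays where left; about 3.3 N at the rim turns it. To be set to figure 5 (4.189). It starts anywhere from about 1.9 to 3.1.
- slot_a (a point): point on the case's flat top (70 mm above the table) straight below the crown of the left wheel; axes as the tester's. The crown stands 7 to 17 mm above this point (differs from wheel to wheel and is not measured: feel for it), on a spring of about 5 N per mm, 6 mm of travel.
- slot_b (a point): point on the case's flat top (70 mm above the table) straight below the crown of the middle wheel; axes as the tester's. The crown stands 7 to 17 mm above this point (differs from wheel to wheel and is not measured: feel for it), on a spring of about 5 N per mm, 6 mm of travel.
- slot_c (a point): point on the case's flat top (70 mm above the table) straight below the crown of the right wheel; axes as the tester's. The crown stands 7 to 17 mm above this point (differs from wheel to wheel and is not measured: feel for it), on a spring of about 5 N per mm, 6 mm of travel.
- lever (a joint): angle of the output lever (rad): 0 leaning towards the robot (off), 1.0 fully over, leaning away from the robot (on). It turns about a level axle along the tester's y axis and stays where it is left; about 1.2 N at the ball moves it.
- lever_tip (a point): centre of the lever's red 26 mm ball on a 10 mm rod, 50 mm from the axle, which lies 22 mm above the case's top at tester x = -30, y = -115 mm, on a block 70 (x) by 50 (y) by 25 mm high with an axle boss up to 35 mm above the case's top. The ball stands 66 mm above the case's top, 24 mm to the robot's side of the axle when off, 24 mm beyond when on.
- screw_pot: small clear pot of brass inserts, 42 mm across and 30 mm high, standing loose on the rear left of the tester's top; origin under its centre. Leave alone.
- bin_orange: orange screw bin, 110 by 100 by 65 mm high, at the left near the robot; origin under its centre. Leave alone.
- bin_black: black screw bin, 170 by 140 by 60 mm high, at the right; origin under its centre. Leave alone.
- screwdriver: screwdriver lying at the right; origin under its middle. Leave alone.
- marker: green marker pen, 14 mm thick, lying at the right; origin under its middle. Leave alone.
- led_panel: white LED panel with clear lenses, 280 by 220 by 6 mm, lying on a pink foam mat 30 mm thick at the left; origin under its centre. Leave alone.

How it is judged:
By the outcome, as a careful person would: the job done as asked, in the order asked, and still so for the second after the job is handed in, with the robot touching nothing.
It also fails if it takes over 64 s, if anything falls off the work surface, if the arm or the gripper's body presses on something with over 40 N, if the wrist force passes 120 N, or if a joint passes its speed limit or range.

## Robot

A 6-joint arm with a two-finger parallel gripper is mounted at the origin on the work surface. World frame = base frame: x ahead of the robot, y to its left, z up, the work surface at z = 0. Lengths are in m, angles in rad, forces in N, time in s.
With the tool pointing down it reaches from about 0.35 to 0.975 m from the base axis. Payload 4.9 kg.
Tool frame: the origin (TCP) lies on the front face of the gripper's body, between the roots of the fingers; the fingertips stand ctrl.finger_overhang ahead of it and the grasp point (between the pads) lies 54 mm ahead of it (ctrl.finger_overhang is the distance from the TCP to the fingertips, in m); z points along the fingers, y is the line along which they close (so a half turn about z gives the same grasp; the last joint's range is limited). The gripper opens to 85 mm and grips with 20 to 120 N. Pads are 22 mm wide; open, the fingers measure 114 mm over their backs; the gripper's body (76 mm by 85 mm) begins 54 mm behind the grasp point. The pads swing forward as they close: fully open they stand 13 mm farther back than shut.
Start: joints at [0.996, 0.053, 1.613, -0, 1.476, -0.119], TCP at [0.275, 0.561, 0.304] pointing down, gripper open.
Joint ranges: [-3.01, 3.01], [-1.01, 2.22], [0.06, 2.58], [-1.02, 4.17], [0.09, 2.62], [-3.14, 3.14]. Speed limits (rad/s): [2.57, 2.57, 3.14, 3.14, 3.14, 3.14].

## Interface

Orientations are given as a rotation vector (axis times angle).
In Python, from station import ctrl, vision gives the robot as it stands. The module is installed in compiled form; this text tells all that it offers.
- The arm moves only by the tool drive_tool, never from a script. Its argument "rows" is a list of rows, each a list of 2 entries, a list of its own where there are three numbers: the shift along the tool's x, y, z in m, then the turn about the tool's z in rad. A call has 1 to 10 rows; each row shifts and turns the commanded pose from where the row before left it, along the tool's axes as they then stand; what a row does not reach is not made up. A row lasts 1/10 s, in which the tool goes at most 50 mm and 8.59 degrees, less where a joint would pass 70% of its speed; a pose out of reach is approached as far as the arm can. A call with a gripper value outside its range is refused whole. "jaw" is the closure, from 0 (fully open) to 1 (shut), set as the call begins (left out, the last holds). The fingers move at their own pace and stop on an object; "grip_force" is the grip in N (left out, the last holds). Time passes only in rows, so rows that do not move let the fingers close. It gives the time, the measured TCP pose, the force, the opening and the grip force at its end, in the units of the state.
- ctrl.get_obs(): the state, without advancing time (a new reading comes with each control period).
- vision.get_image(name): name is "scene" or "top" or "wrist"; returns a dict with "image" (420x560x3 uint8, blue, green, red), "vertical_fov" (degrees; the focal length in pixels is half the picture's height over the tangent of half this angle, whatever the lens; pixels are square), "cx", "cy" (the principal point, pixels), "R" (3x3) and "t" (3): a world point X has camera coordinates R X + t. Camera axes: x right, y down, z forward; pixel columns grow to the right and rows downward; lengths in m; the calibration is good to about 2 mm. The wrist camera is an equidistant fisheye: a pixel r from the principal point sees the ray r / f radians off the axis. A picture is of the moment at which its call begins. There is no depth.
- ctrl.finish_job(): hands the job in; it is judged then, once.
The state is a dict: "t": time; "q": joint angles; "dq": joint speeds; "effort": joint torques, N m; "tool_pos": TCP position; "tool_rot": TCP orientation; "contact_force": force on the tool from outside, world axes, zero at the start; "wrist_torque": the same for the moment, N m; "opening": finger opening in m; "grip_force": force on a finger pad.
Only numpy, scipy, OpenCV 4.12 (cv2) and the standard library are available. Lean on these libraries where they do the work, as an engineer would, in place of code of your own. Each camera call takes 0.05 s, during which the arm holds its last target. There are 200 camera calls.

## Working session

There is one attempt and no reset: what is moved stays moved. The work goes in short steps, Python scripts to look and compute and a tool call to move; the robot and the scene stay as the last step left them, time stands still between calls to the robot, and variables do not carry over. Pictures are saved under pics/ and viewed, at most 10 in all, crops included, and the job is handed in when it is done.

Besides the shell and the picture viewer there is one more tool, called after ">>>" as name([rows], argument=value, ...), one row to a line, values as JSON. drive_tool: Moves the arm, as the interface text tells. Its arguments: {"type":"object","properties":{"rows":{"type":"array","items":{"type":"array"}},"jaw":{"type":"number"},"grip_force":{"type":"number"}},"required":["rows"]}

```bash
mkdir -p pics
cat > h.py <<'E'
import numpy as np, cv2
from station import ctrl, vision
from scipy.spatial.transform import Rotation as Ro
def f_of(c): return c["image"].shape[0]/2/np.tan(np.radians(c["vertical_fov"])/2)
def ray(c,u,v,fish=False):
    f=f_of(c); x=(u-c["cx"]);y=(v-c["cy"])
    if fish:
        r=np.hypot(x,y); th=r/f; d=np.array([x/r*np.sin(th),y/r*np.sin(th),np.cos(th)])
    else: d=np.array([x/f,y/f,1.])
    R=np.array(c["R"]);t=np.array(c["t"])
    return -R.T@t, R.T@d
def onz(c,u,v,z,fish=False):
    o,d=ray(c,u,v,fish); return o+d*(z-o[2])/d[2]
def proj(c,X,fish=False):
    p=np.array(c["R"])@np.array(X)+np.array(c["t"]); f=f_of(c)
    if fish:
        r=np.hypot(p[0],p[1]); th=np.arctan2(r,p[2]); return np.array([c["cx"]+f*th*p[0]/r,c["cy"]+f*th*p[1]/r])
    return np.array([c["cx"],c["cy"]])+f*p[:2]/p[2]
def save(c,name): cv2.imwrite("pics/"+name,c["image"])
E
python3 - <<'E'
from h import *
import pickle
C={n:vision.get_image(n) for n in("scene","top","wrist")}
pickle.dump(C,open("C0.pkl","wb"))
for n,c in C.items():
    save(c,n+"0.png"); print(n,c["vertical_fov"],c["cx"],c["cy"],-np.array(c["R"]).T@c["t"], np.array(c["R"]).round(2).tolist())
o=ctrl.get_obs(); print(o, ctrl.finger_overhang)
E
```

```text
scene 57.87252982433638 278.95410244529893 206.8177475054664 [ 0.96721577 -0.76195102  0.77267119] [[0.85, 0.52, -0.02], [0.3, -0.52, -0.8], [-0.43, 0.68, -0.6]]
top 53.48442329964026 286.90005059881236 206.2266448631751 [0.38140826 0.01139347 1.63523862] [[0.01, -1.0, 0.01], [-1.0, -0.02, -0.05], [0.05, -0.01, -1.0]]
wrist 65.70646984690485 283.979372074859 202.69900589074322 [0.20747808 0.59608378 0.37233021] [[0.44, 0.9, -0.0], [0.86, -0.42, 0.3], [0.27, -0.13, -0.95]]
{'t': 0.15, 'q': array([ 9.96003090e-01,  5.32034795e-02,  1.61398160e+00, -2.78778592e-05,
        1.47601489e+00, -1.18991051e-01]), 'dq': array([ 0.0014325 , -0.00276724, -0.00393311,  0.00135184, -0.00232795,
        0.00018979]), 'effort': array([ 1.04221173e-03, -3.94243491e+01, -3.70719337e+01, -5.41699899e-05,
        4.67569538e-03, -7.45230437e-06]), 'tool_pos': array([0.27490797, 0.56087464, 0.30294463]), 'tool_rot': array([-7.09668830e-01, -3.05985288e+00,  2.38879781e-03]), 'contact_force': array([-0.14123942, -0.3383951 ,  0.22857087]), 'wrist_torque': array([-0.01810815, -0.0257787 , -0.00369317]), 'grip_force': 0.0, 'opening': 0.08560473780808768} 0.0726
```

View pics/top0.png

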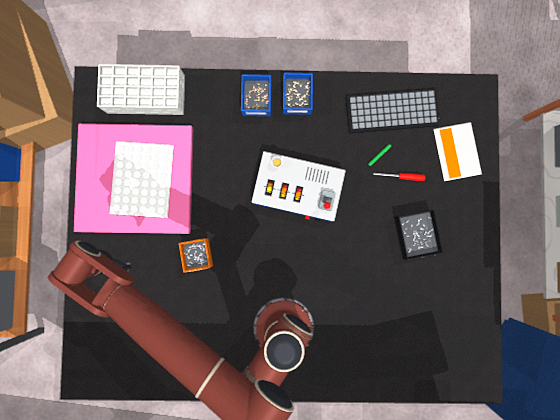

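View pics/scene0.png

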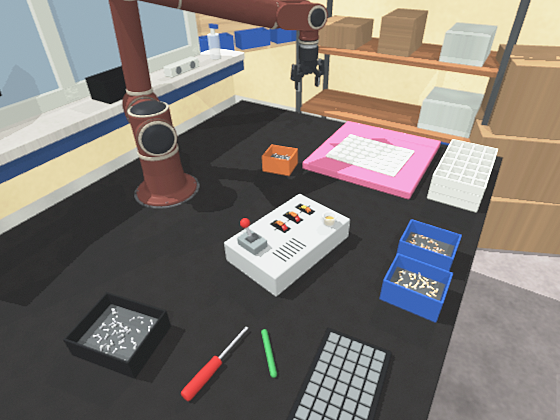

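Top view: the tester's top spans (253..347, 150..222), with the wheels at (269,188), (284,191), (299,194), the lever block at (327,199) and the pot at (277,162). The scene view agrees: red ball at (245,223), wheels at (282,226), (293,216), (306,208).

Run:
```python
from h import *
import pickle
C=pickle.load(open("C0.pkl","rb"))
c=C["top"]; im=c["image"]; hsv=cv2.cvtColor(im,cv2.COLOR_BGR2HSV)
m=((hsv[...,2]>150)&(hsv[...,1]<60)).astype(np.uint8); 
w=np.zeros_like(m); w[140:230,240:360]=m[140:230,240:360]
n,l,s,_=cv2.connectedComponentsWithStats(w); k=1+s[1:,4].argmax()
cn=max(cv2.findContours((l==k).astype(np.uint8),0,2)[0],key=cv2.contourArea)
P=np.array([onz(c,u,v,.07)[:2] for u,v in cn[:,0,:]],np.float32)
r=cv2.minAreaRect(P); print("rect",r); B=cv2.boxPoints(r);print(B)
def red(c,box):
    h=cv2.cvtColor(c["image"],cv2.COLOR_BGR2HSV); x0,y0,x1,y1=box
    m=(((h[...,0]<6)|(h[...,0]>174))&(h[...,1]>150)&(h[...,2]>100))[y0:y1,x0:x1]
    n,l,s,ce=cv2.connectedComponentsWithStats(m.astype(np.uint8)); k=1+s[1:,4].argmax(); print(s[k]); return ce[k]+[x0,y0]
a=red(c,(312,190,345,215)); b=red(C["scene"],(230,210,260,240)); print(a,b)
o1,d1=ray(c,*a);o2,d2=ray(C["scene"],*b)
t=np.linalg.lstsq(np.c_[d1,-d2],o2-o1,rcond=None)[0]; print("ball",o1+d1*t[0],o2+d2*t[1])
# wheels dark/colour holes
hole=(hsv[...,1]>80)|(hsv[...,2]<90)
h2=np.zeros_like(m);h2[175:207,260:308]=hole[175:207,260:308]
n,l,s,ce=cv2.connectedComponentsWithStats(h2)
for i in range(1,n):
    if s[i,4]>20: print("wheel",s[i],onz(c,*ce[i],.08))
cv2.imwrite("pics/z.png",np.hstack([cv2.resize(im[145:225,248:352],None,fx=5,fy=5,interpolation=2)]))
s=C["scene"]["image"][190:260,220:330]; cv2.imwrite("pics/z2.png",cv2.resize(s,None,fx=6,fy=6,interpolation=2))
```

```text
rect ((0.5445674061775208, -0.04927538335323334), (0.3203376233577728, 0.20115327835083008), 77.90491485595703)
[[ 0.4126625  -0.18481435]
 [ 0.60935044 -0.22696294]
 [ 0.6764723   0.08626358]
 [ 0.47978437  0.12841217]]
[12 12  6  7 36]
[10  8 10 10 75]
[326.63888889 205.        ] [244.49333333 222.30666667]
ball [ 0.4698884  -0.14980601  0.13940823] [ 0.47053274 -0.14930054  0.13939187]
wheel [265 180   9  16  95] [0.53682446 0.05943051 0.08      ]
wheel [279 183  10  16  98] [0.52577994 0.00567997 0.08      ]
wheel [294 186   9  16  96] [ 0.51517666 -0.04797847  0.08      ]
```

View pics/z.png

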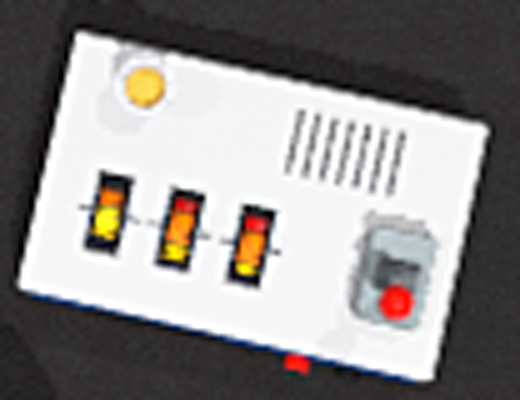

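The fit gives centre (0.5446, -0.0493), yaw about -12.1°, and a 320x201 mm rectangle, which matches the given size. The red ball triangulates at z 0.139 m (expected 0.136). Left wheel is roughly 2.8 rad, right roughly 2.1.

```bash
cat >> h.py <<'E'
YAW=np.arctan2(-.0421,.1967); cT=np.array([.5446,-.0493])
def T(x,y,z=0): # tester coords (above case top) -> world
    c,s=np.cos(YAW),np.sin(YAW); return np.array([cT[0]+c*x-s*y,cT[1]+s*x+c*y,.07+z])
def inT(p):
    c,s=np.cos(YAW),np.sin(YAW); d=np.array(p[:2])-cT; return np.array([c*d[0]+s*d[1],-s*d[0]+c*d[1],p[2]-.07])
def delta(goal_tip,L=.0726):
    o=ctrl.get_obs(); R=Ro.from_rotvec(o["tool_rot"]).as_matrix()
    g=np.array(goal_tip)+[0,0,L]
    print("axes x",R[:,0].round(3),"y",R[:,1].round(3),"z",R[:,2].round(3))
    ang=np.arctan2(R[1,0],R[0,0])
    print("heading deg",np.degrees(ang),"tester yaw",np.degrees(YAW))
    print("shift tool now",(R.T@(g-o["tool_pos"])).round(4),"tip in tester",(inT(o["tool_pos"]-[0,0,L])*1000).round(1),"F",o["contact_force"].round(2),"t",o["t"])
E
python3 - <<'E'
from h import *
delta(T(-.03,.105,.06))
print(T(-.03,.105),T(-.03,-.005))
E
```

```text
axes x [-0.898  0.44   0.   ] y [ 0.44   0.898 -0.002] z [-0.001 -0.001 -1.   ]
heading deg 153.88460342314673 tester yaw -12.080831503292638
shift tool now [-0.4562 -0.3344  0.1008] tip in tester [-391.4  540.2  160.3] F [-0.14 -0.34  0.23] t 0.15
[0.53724    0.05965334 0.07      ] [ 0.51421794 -0.04791052  0.07      ]
```

>>> drive_tool([
  [[-0.046, -0.033, 0], 0],
  [[-0.046, -0.033, 0], 0],
  [[-0.046, -0.033, 0], 0],
  [[-0.046, -0.033, 0], 0],
  [[-0.046, -0.033, 0], 0],
  [[-0.046, -0.033, 0], 0],
  [[-0.046, -0.033, 0], 0],
  [[-0.046, -0.033, 0], 0],
  [[-0.046, -0.033, 0], 0],
  [[-0.042, -0.037, 0], 0],
], jaw=1)

```text
t: 1.15
tool_pos: [0.5077, 0.1166, 0.3037]
tool_rot: [0.71, 3.06, 0.0]
contact_force: [0.9, 0.3, -0.9]
opening: 0.0
grip_force: 0.0
```

>>> drive_tool([
  [[0, 0, 0.02], -0.082],
  [[0, 0, 0.03], -0.082],
  [[0, 0, 0.03], -0.081],
  [[0, 0, 0.02], 0],
  [[0, 0, 0], 0],
])

```text
t: 1.65
tool_pos: [0.5048, 0.1182, 0.1997]
tool_rot: [-0.33, -3.116, 0.002]
contact_force: [0.3, -0.2, -0.1]
opening: -0.0
grip_force: 0.0
```

Run:
```python
from h import *
delta(T(-.03,.105,.03))
c=vision.get_image("wrist"); save(c,"w1.png")
o=ctrl.get_obs();print(o["opening"])
for y in(.105,.05,-.005): print(proj(c,T(-.03,y,.012),True))
import pickle;pickle.dump(c,open("w1.pkl","wb"))
```

```text
axes x [-0.978  0.21   0.008] y [ 0.21   0.978 -0.002] z [-0.008 -0.001 -1.   ]
heading deg 167.90479490048492 tester yaw -12.080831503292638
shift tool now [-0.0442 -0.0504  0.0269] tip in tester [-74.  155.5  57.1] F [ 0.28 -0.2  -0.05] t 1.65
-0.00010152945144947068
[208.58614306 288.16627334]
[136.74678848 283.67557311]
[ 77.39183563 277.67178986]
```

View pics/w1.png

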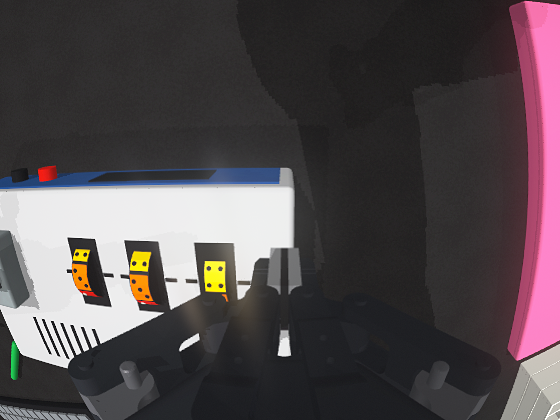

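Wrist view (image up = towards the robot): the wheels from right to left are a at (215,275, yellow), b at (140,285, orange) and c at (82,275, orange/yellow). The fingertips are at (285,250), square-ended. Now to the left wheel, offset 8 mm to the far side.

>>> drive_tool([
  [[-0.013, -0.0126, 0.0], 0],
  [[-0.013, -0.0126, 0.0], 0],
  [[-0.013, -0.0126, 0.018], 0],
  [[-0.013, -0.0126, 0.018], 0],
  [[0, 0, 0], 0],
  [[0, 0, 0], 0],
])

```text
t: 2.3
tool_pos: [0.5479, 0.0579, 0.1688]
tool_rot: [0.332, 3.123, 0.0]
contact_force: [0.6, 0.1, 0.1]
opening: -0.0
grip_force: 0.0
```

Run:
```python
from h import *
delta(T(-.022,.105,.015))
```

```text
axes x [-0.978  0.21  -0.001] y [0.21  0.978 0.   ] z [ 0.001  0.    -1.   ]
heading deg 167.85760524619715 tester yaw -12.080831503292638
shift tool now [ 0.0028 -0.0006  0.0112] tip in tester [-19.2 105.6  26.2] F [0.64 0.13 0.07] t 2.3
```

>>> drive_tool([
  [[0.0015, 0, 0.004], 0],
  [[0, 0, 0.004], 0],
  [[0, 0, 0.001], 0],
  [[0, 0, 0], 0],
])

```text
t: 2.7
tool_pos: [0.5457, 0.059, 0.1588]
tool_rot: [-0.33, -3.124, -0.0]
contact_force: [0.1, 0.6, -0.4]
opening: -0.0002
grip_force: 0.0
```

>>> drive_tool([
  [[0, 0, 0.001], 0],
  [[0, 0, 0.001], 0],
  [[0, 0, 0], 0],
])

```text
t: 3.0
tool_pos: [0.5459, 0.0587, 0.1568]
tool_rot: [-0.33, -3.124, 0.0]
contact_force: [0.1, -0.8, 0.1]
opening: 0.0001
grip_force: 0.0
```

>>> drive_tool([
  [[0, 0, 0.001], 0],
  [[0, 0, 0.001], 0],
  [[0, 0, 0], 0],
])

```text
t: 3.3
tool_pos: [0.5458, 0.0586, 0.1547]
tool_rot: [-0.331, -3.124, -0.0]
contact_force: [0.5, -0.0, 0.0]
opening: -0.0
grip_force: 0.0
```

>>> drive_tool([
  [[0, 0, 0.001], 0],
  [[0, 0, 0.001], 0],
  [[0, 0, 0], 0],
])

```text
t: 3.6
tool_pos: [0.5458, 0.0587, 0.1527]
tool_rot: [-0.33, -3.124, 0.0]
contact_force: [-0.6, 0.6, -0.4]
opening: -0.0001
grip_force: 0.0
```

>>> drive_tool([
  [[0, 0, 0.001], 0],
  [[0, 0, 0.0005], 0],
  [[0, 0, 0], 0],
])

```text
t: 3.9
tool_pos: [0.5458, 0.0587, 0.1513]
tool_rot: [-0.33, -3.124, 0.0]
contact_force: [-0.2, 0.6, -0.0]
opening: 0.0
grip_force: 0.0
```

>>> drive_tool([
  [[0, 0, 0.001], 0],
  [[0, 0, 0.0005], 0],
  [[0, 0, 0], 0],
])

```text
t: 4.2
tool_pos: [0.5461, 0.0587, 0.1503]
tool_rot: [0.33, 3.124, 0.0]
contact_force: [0.1, 0.0, 2.0]
opening: 0.0003
grip_force: 1.1
```

>>> drive_tool([
  [[0, 0, 0.001], 0],
  [[0, 0, 0.0], 0],
])

```text
t: 4.4
tool_pos: [0.5462, 0.0587, 0.1496]
tool_rot: [0.33, 3.124, 0.0]
contact_force: [-1.1, 0.9, 5.4]
opening: -0.0002
grip_force: 2.6
```

>>> drive_tool([
  [[0, 0, 0.0012], 0],
  [[0.001, 0, 0], 0],
  [[0.002, 0, 0], 0],
  [[0.002, 0, 0], 0],
])

```text
t: 4.8
tool_pos: [0.5432, 0.0593, 0.1498]
tool_rot: [0.33, 3.117, -0.0]
contact_force: [3.2, -2.0, 5.2]
opening: -0.0001
grip_force: 2.3
```

>>> drive_tool([
  [[0.003, 0, 0], 0],
  [[0.003, 0, 0], 0],
  [[0.003, 0, 0], 0],
  [[0.002, 0, 0], 0],
  [[0, 0, 0], 0],
])

```text
t: 5.3
tool_pos: [0.5316, 0.0618, 0.1493]
tool_rot: [0.33, 3.12, -0.0]
contact_force: [2.0, -1.3, 6.1]
opening: -0.0004
grip_force: 3.2
```

Run:
```python
from h import *
delta(T(-.022,.105,.015))
c=vision.get_image("wrist")
cv2.imwrite("pics/w2.png",cv2.resize(c["image"][150:330,100:400],None,fx=2.6,fy=2.6))
```

```text
axes x [-0.978  0.209 -0.004] y [0.209 0.978 0.   ] z [ 0.004 -0.001 -1.   ]
heading deg 167.92281736535418 tester yaw -12.080831503292638
shift tool now [-0.014  -0.0009 -0.0082] tip in tester [-36.  105.9   6.7] F [ 2.03 -1.31  6.09] t 5.3
```

View pics/w2.png

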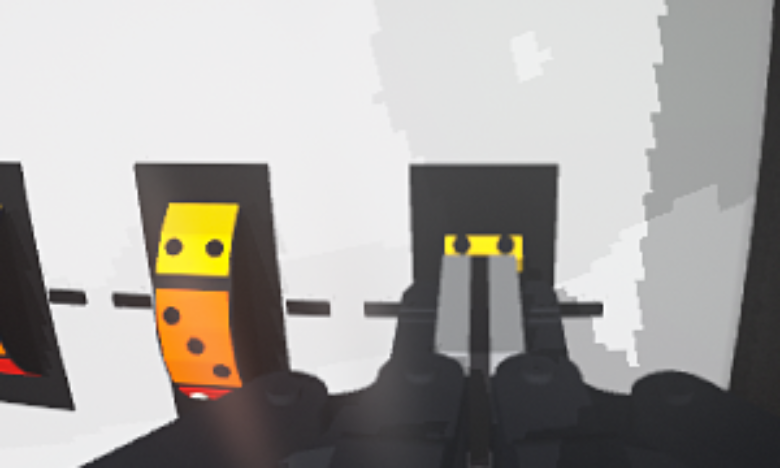

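The stroke worked: the yellow face now shows on the robot side of the tips and the horizontal force was about 3.8 N. Repeating it.

>>> drive_tool([
  [[0, 0, -0.006], 0],
  [[-0.009, 0, 0], 0],
  [[-0.008, 0, 0], 0],
  [[0, 0, 0.005], 0],
  [[0, 0, 0], 0],
  [[0, 0, 0.001], 0],
  [[0, 0, 0], 0],
])

```text
t: 6.05
tool_pos: [0.5482, 0.0582, 0.149]
tool_rot: [0.33, 3.121, -0.0]
contact_force: [-0.1, -0.9, 7.0]
opening: 0.0
grip_force: 3.5
```

>>> drive_tool([
  [[0.002, 0, 0], 0],
  [[0.003, 0, 0], 0],
  [[0.003, 0, 0], 0],
  [[0.003, 0, 0], 0],
  [[0.003, 0, 0], 0],
  [[0.002, 0, 0], 0],
  [[0, 0, 0], 0],
])

```text
t: 6.75
tool_pos: [0.533, 0.0615, 0.1494]
tool_rot: [0.33, 3.119, -0.001]
contact_force: [3.1, -1.9, 5.5]
opening: -0.0
grip_force: 3.1
```

>>> drive_tool([
  [[0, 0, -0.008], 0],
  [[-0.009, 0, -0.01], 0],
  [[-0.008, -0.025, -0.02], 0],
  [[0, -0.025, 0], 0],
  [[0, 0, 0], 0],
  [[0, 0, 0], 0],
])

```text
t: 7.35
tool_pos: [0.5373, 0.0092, 0.1854]
tool_rot: [-0.332, -3.123, -0.001]
contact_force: [-0.5, 0.1, -0.3]
opening: 0.0
grip_force: 0.0
```

Run:
```python
from h import *
delta(T(-.022,.105,.015))
c=vision.get_image("wrist")
import pickle;pickle.dump(c,open("w3.pkl","wb"))
cv2.imwrite("pics/w3.png",cv2.resize(c["image"][180:400,60:460],None,fx=2,fy=2))
for y in(.105,.05,-.005): print(proj(c,T(-.03,y,.0),True),proj(c,T(-.03,y,.0081),True))
```

```text
axes x [-0.978  0.21   0.001] y [0.21  0.978 0.   ] z [-0.001  0.001 -1.   ]
heading deg 167.85360533786547 tester yaw -12.080831503292638
shift tool now [0.0026 0.0493 0.0278] tip in tester [-19.4  55.7  42.8] F [-0.53  0.09 -0.34] t 7.35
[361.26257028 213.44101422] [364.29138316 217.95515973]
[271.52296864 213.72901126] [271.02759712 218.35532644]
[183.57445255 213.46535855] [179.76923179 217.91149636]
```

View pics/w3.png

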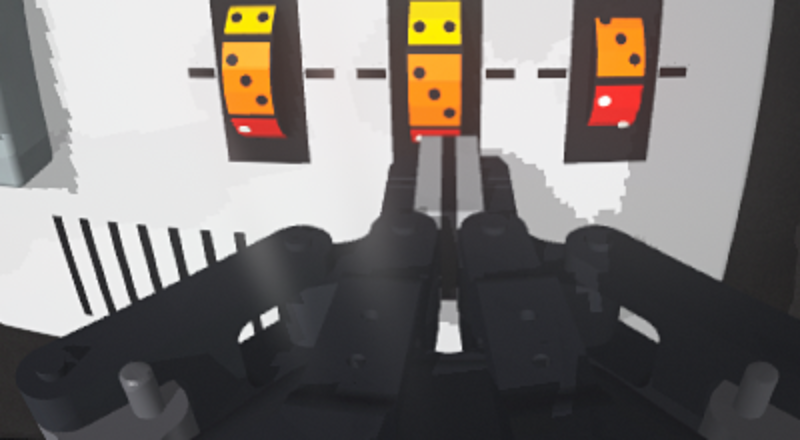

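Wheels in view: c (crop x≈245), b (x≈435), a (x≈620). Wheel a shows orange above red with the separator at (620,82), just beyond the index line (y 72), so about 1.5 rad. Wheels b and c are around 3.

```bash
cat > ang.py <<'E'
from h import *
def seps(c,y,h,verbose=True):
    """dark separators along the wheel's middle column; angles phi toward the robot"""
    im=c["image"]; hsv=cv2.cvtColor(im,cv2.COLOR_BGR2HSV)
    col=[]; xs=np.linspace(-.058,-.004,400)
    # index-line row correction: dark line beside the wheel on the case top
    offs=[]
    for dy in(-.0165,.0165,-.019,.019):
        p=np.array([proj(c,T(-.03+s,y+dy,0),True) for s in np.linspace(-.008,.008,161)])
        g=np.array([cv2.getRectSubPix(im,(1,1),tuple(map(float,q))).mean() for q in p])
        w=np.clip(g.max()*.75-g,0,None)
        if w.sum()>0 and (w>0).sum()<60: offs.append((w*np.linspace(-.008,.008,161)).sum()/w.sum())
    dx=np.median(offs); 
    phis=np.radians(np.linspace(-75,75,601)); r=.024
    P=[proj(c,T(-.03+dx-r*np.sin(f),y,h-r+r*np.cos(f)),True) for f in phis]
    V=np.array([cv2.getRectSubPix(im,(1,1),tuple(map(float,q)))[0,0] for q in P]).astype(np.uint8)
    H=cv2.cvtColor(V[None],cv2.COLOR_BGR2HSV)[0]
    names=[]
    for hh,s,v in H:
        names.append("k" if v<110 else "w" if s<90 else "r" if hh<6 or hh>172 else "o" if hh<21 else "y" if hh<40 else "g" if hh<85 else "b")
    out=[];i=0
    while i<601:
        j=i
        while j<601 and names[j]==names[i]: j+=1
        if j-i>=3: out.append((names[i],round(np.degrees(phis[i])),round(np.degrees(phis[j-1]))))
        i=j
    if verbose: print("y",y,"dx mm",(dx*1e3).round(1),np.round(np.array(offs)*1e3,1),out)
    return out
E
python3 - <<'E'
from ang import *
import pickle
c=pickle.load(open("w3.pkl","rb"))
seps(c,.105,.0081)
for h in(.008,.012,.016):
  seps(c,.05,h); seps(c,-.005,h)
E
```

```text
y 0.105 dx mm 1.7 [1.7 1.7 1.6] [('k', -75, -48), ('r', -48, -20), ('w', -20, -11), ('r', -11, -2), ('k', -2, 3), ('o', 4, 43), ('k', 43, 75)]
y 0.05 dx mm 1.7 [1.7 1.7 1.7] [('r', -75, -48), ('o', -48, 5), ('k', 5, 10), ('o', 10, 21), ('k', 21, 26), ('o', 26, 27), ('y', 27, 37), ('k', 38, 42), ('y', 43, 64), ('k', 64, 75)]
y -0.005 dx mm 1.8 [1.8 1.8 1.8] [('r', -75, -34), ('k', -34, -32), ('o', -31, 0), ('r', 1, 2), ('o', 2, 30), ('k', 30, 34), ('y', 35, 60), ('k', 60, 75)]
y 0.05 dx mm 1.7 [1.7 1.7 1.7] [('r', -75, -68), ('w', -67, -62), ('r', -62, -38), ('o', -38, 8), ('k', 8, 13), ('o', 13, 24), ('k', 24, 29), ('o', 29, 30), ('y', 30, 40), ('k', 40, 46), ('y', 46, 67), ('k', 68, 75)]
y -0.005 dx mm 1.8 [1.8 1.8 1.8] [('r', -75, -46), ('w', -45, -42), ('r', -42, -28), ('k', -28, -25), ('o', -25, 18), ('k', 18, 20), ('o', 21, 32), ('k', 32, 37), ('y', 38, 49), ('k', 50, 53), ('y', 54, 63), ('k', 64, 75)]
y 0.05 dx mm 1.7 [1.7 1.7 1.7] [('w', -75, -43), ('r', -43, -30), ('o', -30, 11), ('k', 11, 16), ('o', 17, 27), ('k', 27, 32), ('o', 32, 32), ('y', 33, 42), ('k', 43, 49), ('y', 49, 72), ('k', 72, 75)]
y -0.005 dx mm 1.8 [1.8 1.8 1.8] [('k', -75, -52), ('r', -51, -40), ('w', -40, -32), ('r', -31, -22), ('k', -22, -20), ('o', -19, 19), ('k', 19, 26), ('o', 26, 35), ('k', 36, 40), ('y', 41, 51), ('k', 51, 58), ('y', 58, 67), ('k', 68, 75)]
```

Calibration check: b reads 3/4 at +30° and 2/3 at -30° with h = 16 mm, as it should. Wheel a ≈ 1.56 rad (12.3 mm more towards the robot). Wheel c ≈ 2.01 rad with h ≈ 12.5 mm (52 mm away).

>>> drive_tool([
  [[0, 0.016, 0], 0],
  [[0, 0.0165, 0], 0],
  [[0.002, 0.0165, 0.01], 0],
  [[0.002, 0, 0.02], 0],
  [[0, 0, 0.004], 0],
  [[0, 0, 0.002], 0],
  [[0, 0, 0.001], 0],
  [[0, 0, 0], 0],
])

```text
t: 8.2
tool_pos: [0.5441, 0.0593, 0.1499]
tool_rot: [-0.33, -3.124, -0.003]
contact_force: [-1.6, 1.6, 4.5]
opening: 0.0
grip_force: 2.0
```

>>> drive_tool([
  [[0, 0, 0.0006], 0],
  [[0.002, 0, 0], 0],
  [[0.003, 0, 0], 0],
  [[0.003, 0, 0], 0],
  [[0.003, 0, 0], 0],
  [[0.0013, 0, 0], 0],
  [[0, 0, 0], 0],
  [[0, 0, 0], 0],
])

```text
t: 9.0
tool_pos: [0.5327, 0.0605, 0.1494]
tool_rot: [0.331, 3.121, -0.0]
contact_force: [3.3, 0.3, 6.0]
opening: 0.0002
grip_force: 3.1
```

>>> drive_tool([
  [[0, 0, -0.008], 0],
  [[-0.003, -0.01, -0.012], 0],
  [[-0.003, -0.025, -0.02], 0],
  [[0, -0.02, 0], 0],
  [[0, 0, 0], 0],
  [[0, 0, 0], 0],
])

```text
t: 9.6
tool_pos: [0.5254, 0.0052, 0.1877]
tool_rot: [-0.332, -3.122, -0.0]
contact_force: [-0.1, 1.0, -0.5]
opening: -0.0001
grip_force: 0.0
```

Run:
```python
from ang import *
delta(T(-.040,-.005,.020))
c=vision.get_image("wrist");save(c,"w4.png")
seps(c,.105,.0081);seps(c,.05,.016);seps(c,-.005,.0125)
```

```text
axes x [-0.978  0.21   0.002] y [0.21  0.978 0.   ] z [-0.002  0.    -1.   ]
heading deg 167.84871964888094 tester yaw -12.080831503292638
shift tool now [ 0.0097 -0.0543  0.0251] tip in tester [-30.2  49.3  45.1] F [-0.13  0.95 -0.53] t 9.6
y 0.105 dx mm 1.7 [1.7 1.7 1.8] [('k', -75, -47), ('r', -47, -7), ('w', -7, 2), ('r', 2, 11), ('k', 12, 16), ('o', 17, 48), ('k', 48, 75)]
y 0.05 dx mm 1.8 [1.8 1.8 1.7] [('k', -75, -10), ('o', -10, 11), ('k', 12, 16), ('o', 16, 27), ('k', 27, 32), ('o', 32, 32), ('y', 33, 43), ('k', 44, 49), ('y', 49, 72), ('k', 72, 75)]
y -0.005 dx mm 1.8 [1.8 1.8 1.7] [('r', -75, -48), ('w', -48, -40), ('r', -40, -28), ('k', -27, -24), ('o', -24, 18), ('k', 18, 22), ('o', 22, 30), ('o', 31, 33), ('k', 33, 38), ('y', 38, 48), ('k', 49, 54), ('y', 54, 64), ('k', 64, 75)]
```

The wheel slipped partly (it turned only 13.5°). About 16° is left (6.7 mm), so I'll press harder.

>>> drive_tool([
  [[0, 0.018, 0], 0],
  [[-0.002, 0.019, 0], 0],
  [[-0.002, 0.0187, 0.01], 0],
  [[0, 0, 0.02], 0],
  [[0, 0, 0.005], 0],
  [[0, 0, 0.002], 0],
  [[0, 0, 0.001], 0],
  [[0, 0, 0.001], 0],
  [[0, 0, 0], 0],
])

```text
t: 10.55
tool_pos: [0.5419, 0.0592, 0.15]
tool_rot: [0.331, 3.123, 0.0]
contact_force: [-2.7, 1.7, 3.8]
opening: 0.0004
grip_force: 1.8
```

>>> drive_tool([
  [[0, 0, 0.001], 0],
  [[0, 0, 0.0005], 0],
  [[0, 0, 0], 0],
  [[0, 0, 0], 0],
])

```text
t: 10.95
tool_pos: [0.5424, 0.0591, 0.1492]
tool_rot: [0.331, 3.122, 0.0]
contact_force: [-3.8, 1.0, 8.2]
opening: -0.0
grip_force: 3.7
```

>>> drive_tool([
  [[0.001, 0, 0], 0],
  [[0.0015, 0, 0], 0],
  [[0.0015, 0, 0], 0],
  [[0.0015, 0, 0], 0],
  [[0.0015, 0, 0], 0],
  [[0, 0, 0], 0],
  [[0, 0, 0], 0],
])

```text
t: 11.65
tool_pos: [0.5364, 0.0604, 0.1493]
tool_rot: [0.33, 3.119, -0.0]
contact_force: [3.0, -0.9, 5.5]
opening: -0.0002
grip_force: 3.2
```

>>> drive_tool([
  [[0, 0, -0.008], 0],
  [[0, -0.01, -0.012], 0],
  [[0, -0.025, -0.02], 0],
  [[0, -0.02, 0], 0],
  [[0, 0, 0], 0],
  [[0, 0, 0], 0],
])

```text
t: 12.25
tool_pos: [0.5226, 0.0066, 0.1873]
tool_rot: [-0.332, -3.123, -0.001]
contact_force: [0.8, 0.4, 0.1]
opening: 0.0
grip_force: 0.0
```

Run:
```python
from ang import *
delta(T(-.040,-.005,.020))
c=vision.get_image("wrist");save(c,"w5.png")
seps(c,.105,.0081);seps(c,.05,.016);seps(c,-.005,.0125)
```

```text
axes x [-0.978  0.21   0.001] y [0.21  0.978 0.   ] z [-0.001  0.    -1.   ]
heading deg 167.85171802978576 tester yaw -12.080831503292638
shift tool now [ 0.0067 -0.0551  0.0247] tip in tester [-33.2  50.1  44.7] F [0.83 0.37 0.12] t 12.25
y 0.105 dx mm 1.8 [1.8 1.8 1.7] [('k', -75, -43), ('o', -42, -40), ('k', -39, -36), ('r', -36, 3), ('w', 4, 12), ('r', 12, 21), ('k', 22, 27), ('o', 27, 49), ('k', 49, 75)]
y 0.05 dx mm 1.8 [1.8 1.8 1.8] [('k', -75, -2), ('w', -2, -2), ('o', -1, 11), ('k', 12, 16), ('o', 17, 27), ('k', 28, 32), ('o', 32, 32), ('y', 33, 42), ('k', 43, 49), ('y', 49, 72), ('k', 72, 75)]
y -0.005 dx mm 1.9 [1.9 1.8 1.9] [('r', -75, -48), ('w', -48, -39), ('r', -39, -27), ('k', -26, -24), ('o', -24, 18), ('k', 19, 22), ('o', 22, 33), ('k', 34, 38), ('y', 38, 49), ('k', 49, 54), ('y', 54, 64), ('k', 64, 75)]
```

Wheel a has separators at +24.5° and -37.5°, so about 6° (2.5 mm) remains.

>>> drive_tool([
  [[-0.002, 0.018, 0], 0],
  [[-0.002, 0.019, 0], 0],
  [[0, 0.018, 0.01], 0],
  [[0, 0, 0.02], 0],
  [[0, 0, 0.004], 0],
  [[0, 0, 0], 0],
  [[0, 0, 0.0015], 0],
  [[0, 0, 0.0015], 0],
  [[0, 0, 0.0015], 0],
  [[0, 0, 0], 0],
])

```text
t: 13.3
tool_pos: [0.5392, 0.0597, 0.1501]
tool_rot: [0.331, 3.123, 0.0]
contact_force: [-0.6, -0.7, 3.7]
opening: 0.0003
grip_force: 1.6
```

>>> drive_tool([
  [[0, 0, 0.001], 0],
  [[0, 0, 0], 0],
  [[0, 0, 0], 0],
])

```text
t: 13.6
tool_pos: [0.5393, 0.0597, 0.1494]
tool_rot: [0.331, 3.123, -0.0]
contact_force: [-1.3, -0.7, 6.1]
opening: -0.0002
grip_force: 3.1
```

>>> drive_tool([
  [[0, 0, 0.0007], 0],
  [[0.001, 0, 0], 0],
  [[0.001, 0, 0], 0],
  [[0.001, 0, 0], 0],
  [[0.0007, 0, 0], 0],
  [[0, 0, 0], 0],
  [[0, 0, 0], 0],
])

```text
t: 14.3
tool_pos: [0.5371, 0.0602, 0.1495]
tool_rot: [0.33, 3.118, -0.001]
contact_force: [3.0, -1.1, 6.1]
opening: -0.0003
grip_force: 2.9
```

>>> drive_tool([
  [[0, 0, -0.008], 0],
  [[0, -0.01, -0.012], 0],
  [[0, -0.025, -0.02], 0],
  [[0, -0.02, 0], 0],
  [[0, 0, 0], 0],
  [[0, 0, 0], 0],
])

```text
t: 14.9
tool_pos: [0.5231, 0.0066, 0.1873]
tool_rot: [-0.332, -3.123, -0.001]
contact_force: [-0.2, 0.3, -0.5]
opening: -0.0001
grip_force: 0.0
```

Run:
```python
from ang import *
delta(T(-.040,-.005,.020))
c=vision.get_image("wrist");save(c,"w6.png")
seps(c,.105,.0081);seps(c,.105,.0095);seps(c,.05,.016)
```

```text
axes x [-0.978  0.21   0.001] y [0.21  0.978 0.   ] z [-0.001  0.001 -1.   ]
heading deg 167.85048902459837 tester yaw -12.080831503292638
shift tool now [ 0.0072 -0.0552  0.0247] tip in tester [-32.7  50.1  44.7] F [-0.16  0.29 -0.49] t 14.9
y 0.105 dx mm 1.8 [1.8 1.8 1.6] [('k', -75, -38), ('o', -38, -35), ('k', -35, -30), ('r', -30, 7), ('w', 8, 16), ('r', 17, 26), ('k', 26, 31), ('o', 32, 48), ('k', 49, 75)]
y 0.105 dx mm 1.8 [1.8 1.8 1.6] [('k', -75, -35), ('o', -35, -32), ('k', -32, -28), ('r', -27, 9), ('w', 10, 17), ('r', 18, 27), ('k', 27, 32), ('o', 33, 50), ('k', 50, 75)]
y 0.05 dx mm 1.8 [1.7 1.8 1.8] [('k', -75, -4), ('w', -4, -3), ('o', -2, 11), ('k', 12, 16), ('o', 17, 27), ('k', 27, 32), ('y', 32, 43), ('k', 43, 48), ('y', 49, 72), ('k', 72, 75)]
```

Wheel a is now centred (separators at +29°/-31°). Moving on to wheel c, starting on the robot side.

>>> drive_tool([
  [[0.002, -0.018, 0], 0],
  [[0.002, -0.019, 0], 0],
  [[0.002, -0.018, 0.01], 0],
  [[0, 0, 0.018], 0],
  [[0, 0, 0.002], 0],
  [[0, 0, 0], 0],
  [[0, 0, 0.001], 0],
  [[0, 0, 0.001], 0],
  [[0, 0, 0], 0],
])

```text
t: 15.85
tool_pos: [0.5066, -0.0453, 0.156]
tool_rot: [0.33, 3.123, 0.001]
contact_force: [-0.3, 1.1, 0.6]
opening: -0.0
grip_force: 0.6
```

>>> drive_tool([
  [[0, 0, 0.001], 0],
  [[0, 0, 0.001], 0],
  [[0, 0, 0], 0],
])

```text
t: 16.15
tool_pos: [0.5068, -0.0454, 0.1546]
tool_rot: [0.33, 3.123, 0.001]
contact_force: [-2.1, 2.5, 7.6]
opening: -0.0003
grip_force: 3.5
```

>>> drive_tool([
  [[0, 0, 0.001], 0],
  [[0, 0, 0], 0],
])

```text
t: 16.35
tool_pos: [0.5069, -0.0454, 0.1541]
tool_rot: [0.33, 3.123, 0.001]
contact_force: [-3.5, 2.5, 9.7]
opening: -0.0
grip_force: 4.7
```

>>> drive_tool([
  [[-0.001, 0, 0], 0],
  [[-0.002, 0, 0], 0],
  [[-0.002, 0, 0], 0],
  [[-0.002, 0, 0], 0],
])

```text
t: 16.75
tool_pos: [0.5137, -0.0469, 0.1542]
tool_rot: [0.33, 3.123, 0.001]
contact_force: [-3.0, 3.0, 9.3]
opening: 0.0001
grip_force: 4.7
```

>>> drive_tool([
  [[-0.003, 0, 0], 0],
  [[-0.003, 0, 0], 0],
  [[-0.002, 0, 0], 0],
  [[-0.002, 0, 0], 0],
  [[0, 0, 0], 0],
])

```text
t: 17.25
tool_pos: [0.5238, -0.049, 0.1542]
tool_rot: [0.33, 3.122, 0.001]
contact_force: [-2.5, 1.4, 9.1]
opening: -0.0002
grip_force: 4.2
```

>>> drive_tool([
  [[0, 0, -0.007], 0],
  [[0.009, 0, 0], 0],
  [[0.008, 0, 0], 0],
  [[0, 0, 0.003], 0],
  [[0, 0, 0.002], 0],
  [[0, 0, 0.001], 0],
  [[0, 0, 0.001], 0],
  [[0, 0, 0], 0],
])

```text
t: 18.05
tool_pos: [0.5067, -0.0458, 0.1538]
tool_rot: [0.33, 3.124, -0.0]
contact_force: [-4.4, 1.5, 10.1]
opening: -0.0005
grip_force: 5.2
```

>>> drive_tool([
  [[-0.001, 0, 0], 0],
  [[-0.002, 0, 0], 0],
  [[-0.002, 0, 0], 0],
  [[-0.003, 0, 0], 0],
  [[-0.003, 0, 0], 0],
  [[-0.003, 0, 0], 0],
  [[-0.002, 0, 0], 0],
  [[-0.001, 0, 0], 0],
  [[0, 0, 0], 0],
])

```text
t: 18.95
tool_pos: [0.5238, -0.0494, 0.1541]
tool_rot: [0.33, 3.122, -0.0]
contact_force: [-1.7, 1.2, 8.9]
opening: -0.0002
grip_force: 4.5
```

>>> drive_tool([
  [[0, 0, -0.008], 0],
  [[0.003, 0.01, -0.01], 0],
  [[0.003, 0.025, -0.015], 0],
  [[0.003, 0.02, 0], 0],
  [[0, 0, 0], 0],
  [[0, 0, 0], 0],
])

```text
t: 19.55
tool_pos: [0.5252, 0.007, 0.1852]
tool_rot: [-0.328, -3.124, 0.001]
contact_force: [-0.6, -0.8, -0.5]
opening: -0.0002
grip_force: 0.0
```

Run:
```python
from ang import *
delta(T(-.038,-.005,.020))
c=vision.get_image("wrist");save(c,"w7.png")
seps(c,.105,.0095);seps(c,.05,.016);seps(c,-.005,.0125);seps(c,-.005,.0135)
```

```text
axes x [-0.978  0.208  0.001] y [ 0.208  0.978 -0.   ] z [-0.001 -0.    -1.   ]
heading deg 167.99583821560944 tester yaw -12.080831503292638
shift tool now [ 0.0073 -0.0559  0.0226] tip in tester [-30.8  51.   42.6] F [-0.62 -0.83 -0.48] t 19.55
y 0.105 dx mm 1.8 [1.8 1.8 1.7] [('k', -75, -35), ('o', -35, -33), ('k', -32, -29), ('r', -28, 10), ('w', 10, 17), ('r', 17, 26), ('k', 27, 32), ('o', 32, 50), ('k', 50, 75)]
y 0.05 dx mm 1.8 [1.8 1.8 1.7] [('w', -75, -5), ('o', -5, 11), ('k', 11, 16), ('o', 17, 27), ('k', 27, 32), ('y', 32, 42), ('k', 43, 48), ('y', 49, 71), ('k', 72, 75)]
y -0.005 dx mm 1.8 [1.8 1.8 1.8] [('y', -75, -43), ('k', -43, -40), ('y', -40, -13), ('k', -12, -8), ('y', -7, 4), ('k', 4, 9), ('g', 9, 18), ('w', 18, 26), ('g', 26, 47), ('w', 48, 56), ('g', 56, 64), ('k', 64, 75)]
y -0.005 dx mm 1.8 [1.8 1.8 1.8] [('y', -75, -70), ('o', -70, -54), ('y', -53, -42), ('k', -42, -37), ('y', -36, -13), ('k', -12, -6), ('y', -6, 5), ('k', 5, 10), ('g', 10, 18), ('w', 19, 28), ('g', 28, 48), ('w', 48, 57), ('g', 57, 65), ('k', 65, 75)]
```

Wheel c ≈ 3.54 rad (4/5 separator at +7°) and needs 37° more, about 15 mm. Wheels a and b are unchanged.

>>> drive_tool([
  [[0.002, -0.018, 0], 0],
  [[0.002, -0.019, 0], 0],
  [[0.003, -0.019, 0.01], 0],
  [[0, 0, 0.017], 0],
  [[0, 0, 0], 0],
  [[0, 0, 0.002], 0],
  [[0, 0, 0.001], 0],
  [[0, 0, 0.001], 0],
  [[0, 0, 0.001], 0],
  [[0, 0, 0], 0],
])

```text
t: 20.6
tool_pos: [0.5073, -0.0469, 0.1547]
tool_rot: [0.33, 3.124, -0.001]
contact_force: [-5.2, -0.9, 7.0]
opening: -0.0003
grip_force: 3.4
```

>>> drive_tool([
  [[0, 0, 0.0007], 0],
  [[-0.002, 0, 0], 0],
  [[-0.002, 0, 0], 0],
  [[-0.003, 0, 0], 0],
  [[-0.003, 0, 0], 0],
  [[-0.002, 0, 0], 0],
  [[-0.001, 0, 0], 0],
  [[-0.0005, 0, 0], 0],
  [[0, 0, 0], 0],
])

```text
t: 21.5
tool_pos: [0.5209, -0.0499, 0.1546]
tool_rot: [0.329, 3.123, -0.002]
contact_force: [-4.0, -0.1, 7.8]
opening: 0.0001
grip_force: 3.9
```

>>> drive_tool([
  [[0, 0, -0.008], 0],
  [[0.003, 0.01, -0.01], 0],
  [[0.003, 0.025, -0.015], 0],
  [[0.001, 0.02, 0], 0],
  [[0, 0, 0], 0],
  [[0, 0, 0], 0],
])

```text
t: 22.1
tool_pos: [0.5247, 0.0062, 0.1859]
tool_rot: [0.328, 3.124, -0.0]
contact_force: [0.2, -0.2, 0.6]
opening: 0.0003
grip_force: 0.0
```

Run:
```python
from ang import *
delta(T(-.038,-.005,.020))
c=vision.get_image("wrist");save(c,"w8.png")
seps(c,.05,.016);seps(c,-.005,.0125);seps(c,-.005,.0135)
```

```text
axes x [-0.978  0.208 -0.   ] y [ 0.208  0.978 -0.   ] z [ 0. -0. -1.]
heading deg 168.00685554913034 tester yaw -12.080831503292638
shift tool now [ 0.007  -0.0551  0.0233] tip in tester [-31.1  50.2  43.3] F [ 0.25 -0.17  0.63] t 22.1
y 0.05 dx mm 1.7 [1.7 1.7 1.7] [('k', -75, -6), ('w', -6, -6), ('o', -6, 11), ('k', 11, 16), ('o', 17, 27), ('k', 27, 32), ('y', 32, 42), ('k', 43, 49), ('y', 50, 71), ('k', 72, 75)]
y -0.005 dx mm 1.8 [1.8 1.8 1.8] [('y', -75, -48), ('k', -48, -45), ('y', -45, -30), ('k', -30, -26), ('g', -26, -17), ('w', -17, -9), ('g', -9, 12), ('w', 13, 21), ('g', 21, 30), ('k', 30, 35), ('b', 36, 45), ('w', 45, 53), ('b', 53, 59), ('w', 59, 65), ('k', 66, 75)]
y -0.005 dx mm 1.8 [1.8 1.8 1.8] [('y', -75, -48), ('k', -48, -41), ('y', -41, -28), ('k', -28, -24), ('g', -24, -16), ('w', -16, -7), ('g', -6, 13), ('w', 13, 22), ('g', 22, 31), ('k', 31, 36), ('b', 36, 46), ('w', 46, 54), ('b', 54, 60), ('w', 60, 66), ('k', 67, 75)]
```

Wheel c is about 3° short, so one small nudge.

>>> drive_tool([
  [[0, -0.018, 0], 0],
  [[0, -0.019, 0], 0],
  [[0, -0.018, 0.01], 0],
  [[0, 0, 0.017], 0],
  [[0, 0, 0], 0],
  [[0, 0, 0], 0],
  [[0, 0, 0.002], 0],
  [[0, 0, 0.001], 0],
  [[0, 0, 0.001], 0],
  [[0, 0, 0], 0],
])

```text
t: 23.15
tool_pos: [0.5137, -0.0481, 0.1555]
tool_rot: [0.33, 3.123, -0.0]
contact_force: [-0.5, 0.9, 3.7]
opening: 0.0002
grip_force: 1.7
```

>>> drive_tool([
  [[0, 0, 0.001], 0],
  [[0, 0, 0], 0],
  [[0, 0, 0], 0],
])

```text
t: 23.45
tool_pos: [0.5138, -0.0481, 0.1548]
tool_rot: [0.33, 3.123, 0.0]
contact_force: [-2.5, 0.3, 6.8]
opening: -0.0003
grip_force: 3.3
```

>>> drive_tool([
  [[-0.0007, 0, 0.0005], 0],
  [[-0.0007, 0, 0], 0],
  [[0, 0, 0], 0],
  [[0, 0, 0], 0],
])

```text
t: 23.85
tool_pos: [0.5151, -0.0484, 0.1545]
tool_rot: [0.33, 3.124, 0.0]
contact_force: [-3.8, 1.0, 7.5]
opening: -0.0
grip_force: 3.9
```

>>> drive_tool([
  [[0, 0, -0.008], 0],
  [[0, 0.01, -0.01], 0],
  [[0, 0.025, -0.015], 0],
  [[0, 0.02, 0], 0],
  [[0, 0, 0], 0],
  [[0, 0, 0], 0],
])

```text
t: 24.45
tool_pos: [0.5261, 0.0058, 0.1862]
tool_rot: [-0.328, -3.124, 0.001]
contact_force: [0.0, -0.4, -0.6]
opening: -0.0002
grip_force: 0.0
```

Run:
```python
from ang import *
delta(T(-.100,-.115,.100))
c=vision.get_image("wrist");save(c,"w9.png")
seps(c,.105,.0095);seps(c,.05,.016);seps(c,-.005,.0125);seps(c,-.005,.0135)
cv2.imwrite("pics/w9c.png",cv2.resize(c["image"][150:300,40:460],None,fx=1.9,fy=1.9))
```

```text
axes x [-0.978  0.208  0.   ] y [ 0.208  0.978 -0.   ] z [-0. -0. -1.]
heading deg 167.99870786655725 tester yaw -12.080831503292638
shift tool now [ 0.0706 -0.1649 -0.0564] tip in tester [-29.7  50.   43.6] F [ 0.01 -0.39 -0.63] t 24.45
y 0.105 dx mm 1.7 [1.7 1.7 1.8] [('k', -75, -34), ('o', -34, -31), ('k', -31, -29), ('r', -28, 10), ('w', 10, 17), ('r', 17, 26), ('k', 26, 32), ('o', 32, 50), ('k', 50, 75)]
y 0.05 dx mm 1.8 [1.8 1.8 1.7] [('k', -75, -10), ('o', -10, 11), ('k', 12, 16), ('o', 17, 28), ('k', 28, 32), ('y', 33, 42), ('k', 43, 49), ('y', 49, 72), ('k', 73, 75)]
y -0.005 dx mm 1.9 [1.9 1.9 1.9] [('y', -75, -33), ('k', -32, -29), ('g', -29, -20), ('w', -20, -12), ('g', -12, 10), ('w', 10, 18), ('g', 18, 27), ('k', 27, 32), ('b', 33, 42), ('w', 42, 50), ('b', 50, 56), ('w', 56, 65), ('k', 65, 75)]
y -0.005 dx mm 1.9 [1.9 1.9 1.9] [('y', -75, -53), ('k', -53, -43), ('y', -43, -31), ('k', -30, -27), ('g', -27, -20), ('w', -19, -10), ('g', -10, 10), ('w', 10, 19), ('g', 20, 28), ('k', 28, 33), ('b', 34, 42), ('w', 42, 51), ('b', 52, 57), ('w', 57, 66), ('k', 66, 75)]
```

View pics/w9c.png

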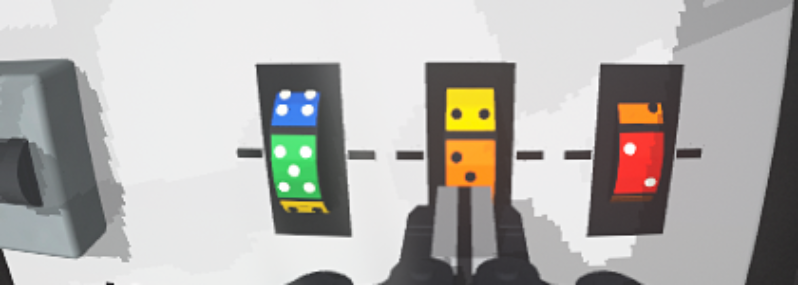

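Code 2-3-5 is confirmed: green 5 at (293,168), orange 3 and red 2 (640,160) are each centred on their index lines. Now the lever, approached from the robot side at height.

>>> drive_tool([
  [[0.01, 0, -0.03], 0],
  [[0.02, 0, -0.028], 0],
  [[0.02, -0.03, 0], 0],
  [[0.02, -0.035, 0], 0],
  [[0, -0.035, 0], 0],
  [[0, -0.035, 0], 0],
  [[0, -0.03, 0], 0],
  [[0, 0, 0], 0],
  [[0, 0, 0], 0],
])

```text
t: 25.4
tool_pos: [0.4227, -0.1421, 0.2438]
tool_rot: [-0.334, -3.123, -0.001]
contact_force: [0.0, 0.1, -0.2]
opening: -0.0
grip_force: 0.0
```

Run:
```python
from ang import *
delta(T(-.100,-.115,.052))
```

```text
axes x [-0.977  0.212  0.001] y [0.212 0.977 0.001] z [-0.001  0.001 -1.   ]
heading deg 167.7747689978957 tester yaw -12.080831503292638
shift tool now [0.0002 0.0012 0.0492] tip in tester [ -99.8 -116.2  101.2] F [ 0.01  0.11 -0.21] t 25.4
```

>>> drive_tool([
  [[0, 0.001, 0.02], 0],
  [[0, 0, 0.02], 0],
  [[0, 0, 0.009], 0],
  [[0, 0, 0], 0],
  [[-0.008, 0, 0], 0],
  [[-0.008, 0, 0], 0],
  [[-0.006, 0, 0], 0],
  [[-0.006, 0, 0], 0],
])

```text
t: 26.2
tool_pos: [0.4515, -0.1465, 0.1961]
tool_rot: [-0.33, -3.123, 0.0]
contact_force: [-3.0, 1.7, 2.9]
opening: 0.0
grip_force: 1.8
```

>>> drive_tool([
  [[-0.006, 0, 0], 0],
  [[-0.006, 0, 0], 0],
  [[-0.006, 0, 0], 0],
  [[-0.006, 0, 0], 0],
  [[-0.006, 0, 0], 0],
  [[-0.006, 0, 0], 0],
  [[0, 0, 0], 0],
])

```text
t: 26.9
tool_pos: [0.4867, -0.154, 0.195]
tool_rot: [0.33, 3.124, -0.0]
contact_force: [-0.5, -0.5, -0.6]
opening: 0.0001
grip_force: 0.0
```

>>> drive_tool([
  [[-0.002, 0, 0], 0],
  [[-0.002, 0, 0], 0],
  [[0, 0, 0], 0],
])

```text
t: 27.2
tool_pos: [0.4898, -0.1546, 0.1949]
tool_rot: [-0.33, -3.124, -0.0]
contact_force: [-0.3, 0.4, -0.3]
opening: 0.0001
grip_force: 0.4
```

Run:
```python
from ang import *
delta(T(-.100,-.115,.052))
s=vision.get_image("scene")
cv2.imwrite("pics/s2.png",cv2.resize(s["image"][150:290,200:370],None,fx=4,fy=4,interpolation=2))
for n in (.024,-.024): print(proj(s,T(-.03+n,-.115,.066)))
```

```text
axes x [-0.978  0.209  0.001] y [0.209 0.978 0.   ] z [-0.001  0.    -1.   ]
heading deg 167.9220345405348 tester yaw -12.080831503292638
shift tool now [ 0.0685 -0.0006  0.0003] tip in tester [ -31.5 -114.4   52.3] F [-0.34  0.38 -0.3 ] t 27.2
[255.96012951 231.08797012]
[243.4757831  223.20126339]
```

View pics/s2.png

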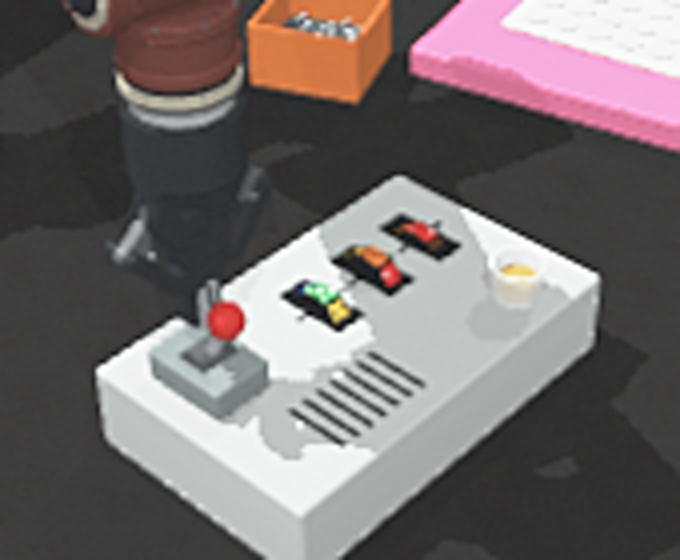

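The ball is at pixel (256.5,230), against (256,231) predicted for fully on. I'll press on a little to feel the end stop.

>>> drive_tool([
  [[-0.0015, 0, 0], 0],
  [[-0.0015, 0, 0], 0],
  [[-0.001, 0, 0], 0],
  [[0, 0, 0], 0],
])

```text
t: 27.65
tool_pos: [0.4928, -0.1552, 0.1948]
tool_rot: [-0.33, -3.12, -0.001]
contact_force: [-6.6, 1.5, 1.5]
opening: 0.0001
grip_force: 3.6
```

>>> drive_tool([
  [[-0.001, 0, 0], 0],
  [[-0.001, 0, 0], 0],
  [[0, 0, 0], 0],
])

```text
t: 27.95
tool_pos: [0.4933, -0.1553, 0.1947]
tool_rot: [-0.329, -3.114, -0.002]
contact_force: [-14.8, 3.7, 6.7]
opening: 0.0003
grip_force: 7.4
```

>>> drive_tool([
  [[0.01, 0, 0], 0],
  [[0.03, 0, 0], 0],
  [[0.03, 0, -0.01], 0],
  [[0, 0, -0.04], 0],
  [[0, 0, -0.04], 0],
  [[0, 0, 0], 0],
])

```text
t: 28.55
tool_pos: [0.4298, -0.1425, 0.2927]
tool_rot: [0.329, 3.11, -0.008]
contact_force: [1.0, -0.5, 1.5]
opening: 0.0001
grip_force: 0.0
```

Run:
```python
from ang import *
delta(T(-.100,-.115,.052))
def red(c,box):
    h=cv2.cvtColor(c["image"],cv2.COLOR_BGR2HSV); x0,y0,x1,y1=box
    m=(((h[...,0]<6)|(h[...,0]>174))&(h[...,1]>150)&(h[...,2]>100))[y0:y1,x0:x1]
    n,l,s,ce=cv2.connectedComponentsWithStats(m.astype(np.uint8)); k=1+s[1:,4].argmax(); return s[k,4],ce[k]+[x0,y0]
s=vision.get_image("scene"); a=red(s,(230,210,275,250)); print("scene ball",a,proj(s,T(-.006,-.115,.066)))
o,d=ray(s,*a[1]); X=onz(s,*a[1],.136); print(inT(X))
w=vision.get_image("wrist"); 
for y,h in((.105,.0095),(.05,.016),(-.005,.0125)):
    try: seps(w,y,h)
    except Exception as e: print(e)
```

```text
axes x [-0.978  0.209 -0.014] y [ 0.209  0.978 -0.004] z [ 0.013 -0.007 -1.   ]
heading deg 167.92230817009772 tester yaw -12.080831503292638
shift tool now [0.0086 0.0005 0.098 ] tip in tester [ -92.8 -115.1  150.1] F [ 1.   -0.51  1.54] t 28.55
scene ball (np.int32(63), array([256.80952381, 230.76190476])) [255.96012951 231.08797012]
[-0.00530906 -0.11262095  0.066     ]
y 0.105 dx mm 1.5 [ 1.7 -6.1  1.7  1.4] [('k', -75, -28), ('r', -27, 11), ('w', 11, 16), ('r', 16, 26), ('k', 26, 32), ('o', 32, 50), ('k', 50, 75)]
y 0.05 dx mm -4.2 [-4.2] [('k', -75, -53), ('o', -53, -2), ('k', -2, 2), ('o', 2, 14), ('k', 14, 20), ('y', 20, 54), ('k', 54, 75)]
y -0.005 dx mm 1.9 [1.9 1.9 1.9] [('k', -75, -74), ('y', -74, -55), ('k', -55, -49), ('y', -48, -31), ('g', -31, -30), ('g', -30, -21), ('w', -21, -11), ('g', -10, 8), ('w', 8, 19), ('g', 19, 26), ('k', 27, 32), ('b', 32, 41), ('w', 42, 50), ('b', 50, 55), ('w', 56, 67), ('k', 67, 75)]
```

The end stop was felt at 15 N, the ball sits at the "on" position (tester x ≈ -5 mm), the code is intact and the robot is clear.

```bash
python3 -c "
from station import ctrl
print(ctrl.finish_job())"
```

```text
the job is handed in; nothing more can be done
None
```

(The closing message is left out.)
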